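# Restart a radio board and hold the field probe over its shield can

### The job

Restart the circuit board by pushing the red mushroom button on the yellow box fully down, letting it spring up again and then twisting it clockwise (seen from above) as far as it goes. Then pick up the blue-handled field probe, carry it over the heat sinks and finish while still holding it, upright and still, about one centimetre above the silver shield can that lies between them, centred on the can with the long sides parallel. Touch nothing on the circuit board, neither with the probe nor with the gripper, and leave the mug, the orange tray and the screwdriver where they are.

Things in the scene. Friction and masses are not known exactly. Their poses are not given: they have to be found in the camera images.
- button_top (a point): Centre of the top face of the red mushroom button, 88 mm above the desk while up. The cap is a plain round disc, 40 mm across, 18 mm thick, with a white stripe; below it a 22 mm thick steel stem runs 20 mm down to the yellow box (90 x 90 mm, 50 mm high, fixed, left or right on the desk). z is up.
- stop_push (a joint): How far the button is pressed, m: 0 up, 0.006 fully down. A spring returns it: it starts to move at 1.5 N and takes 5 N fully down; it does not latch.
- stop_twist (a joint): How far the red cap is turned clockwise seen from above, rad: its end stop is at 0.9; it starts between 0 and 0.15. It turns with light friction (0.06 N m), stays where it is left, and turns equally well whether pressed or up.
- probe: Field probe, loose, standing upright on the desk, 84 mm high, 0.10 to 0.21 kg. Origin: centre of its flat underside; z up. Head: white block at the bottom, 54 mm (its x) x 34 mm (its y) x 16 mm high. Handle: blue 24 x 24 mm square bar, centred, 16 to 84 mm above the underside, faces square to the head; grip it about 60 mm up. Same after half a turn.
- can_top (a point): Centre of the top face of the silver shield can on the circuit board, 18 mm above the desk; the can is 50 mm (x of this point) x 32 mm (y) and 6 mm high; z is up. The probe's x should lie parallel to this x, either way round.
- board: Green circuit board on brass standoffs, fixed, 160 mm (its x) x 180 mm (its y), upper face 12 mm above the desk; left or right on the desk, the yellow box on the other side. Origin: on the desk straight below the can; axes as can_top. Low parts: black capacitors 14 mm across, tops at 32 mm, at x = 62, y = -24, 0, 24 mm; white connector 14 x 50 mm, top at 22 mm, at x = -66 mm.
- sink_left (a point): Centre of the top of one of two finned aluminium heat sinks, 54 mm above the desk, 56 mm from the can's centre towards the board's +y. The sink is 110 mm long (along the board's x) and 28 mm wide. The two leave an 84 mm wide valley with the can in its middle.
- sink_right (a point): The same for the other heat sink, 56 mm from the can's centre towards the board's -y.
- mug: Bystander: white mug, 76 mm across, 85 mm high, with a handle. Origin: centre of its underside.
- tray: Bystander: orange open parts tray, 60 x 90 mm, 22 mm high. Origin: centre of its underside.
- screwdriver: Bystander: screwdriver lying on the desk, roughly 0.2 m long, along its own x. Origin: on it, near the middle, at desk height.
Not all that is in view belongs to the job. What is meant by the part that bears button_top is not green or turquoise, and is the smaller of those in its own colour.

How it is judged:
On the way, in this order (a step that is already met when the one before it is completed fails the run):
1. the button is pushed fully down, not yet twisted (value of joint stop_push above 0.005 m and value of joint stop_twist below 0.5 rad), for 0.1 s.
2. the button is up again and twisted clockwise to its stop (value of joint stop_push below 0.002 m and value of joint stop_twist above 0.75 rad), for 0.2 s.
At the end, for the whole second after the job is handed in: Button up (under 2 mm) and twisted 0.75 rad or more; probe held by the fingers alone, still, upright within 0.12 rad, 3 to 20 mm above the can, centred within 8 mm, parallel within 0.15 rad; nothing touches the board; mug, tray and screwdriver within 20 mm of their starts (all of step 2 and z of probe in the frame of can_top between 0.003 and 0.02 m and horizontal distance between probe and can_top below 0.008 m and angle between the x axis of probe and the x axis of can_top, either way round below 0.15 rad and angle between probe's own z axis and vertical below 0.12 rad and linear speed of probe below 0.02 m/s and angular speed of probe below 0.2 rad/s and contact force between probe and the fingers above 1 N and contact force between board and anything else below 0.1 N and contact force between probe and mug below 0.1 N and distance of each of mug, tray, screwdriver from where it was at the start of the episode below 0.02 m and contact force between probe and tray below 0.1 N and contact force between probe and screwdriver below 0.1 N); the arm keeps its last pose, push and grip.
It fails at once if something touches the circuit board or its parts with more than 0.5 N (contact force between board and anything else above 0.5 N).
It fails at once if the mug is moved more than 20 mm (distance of mug from where it was at the start of the episode above 0.02 m).
It fails at once if the tray is moved more than 20 mm (distance of tray from where it was at the start of the episode above 0.02 m).
It fails at once if the screwdriver is moved more than 20 mm (distance of screwdriver from where it was at the start of the episode above 0.02 m).
It also fails if it takes over 69 s, if anything falls off the work surface, if the arm or the gripper's body presses on something with over 40 N, if the wrist force passes 120 N, or if a joint passes its speed limit or range.

### The arm

A 6-joint arm with a two-finger parallel gripper is mounted at the origin on the work surface. World frame = base frame: x ahead of the robot, y to its left, z up, the work surface at z = 0. Lengths are in m, angles in rad, forces in N, time in s.
With the tool pointing down it reaches from about 0.3 to 0.75 m from the base axis. Payload 8.5 kg.
Tool frame: the origin (TCP) lies midway between the tips of the shut fingers; the grasp point (between the pads) lies 19 mm behind it (bot.grip_depth is the distance from the TCP to the grasp point, in m); z points along the fingers, x is the direction in which the jaws open and shut, and the axes are right-handed (so a half turn about z gives the same grasp; the last joint's range is limited). The gripper opens to 88 mm and grips with 3 to 60 N. Pads are 18 mm wide; open, the fingers measure 123 mm over their backs; the gripper's body (75 mm by 187 mm) begins 45 mm behind the grasp point.
Start: joints at [-1.368, 0.381, 1.297, -0, 1.464, -0.215], TCP at [0.223, -0.503, 0.217] pointing down, gripper open.
Joint ranges: [-3.11, 3.11], [-0.89, 2.33], [0.22, 2.48], [-1.42, 4.56], [0.17, 2.85], [-2.88, 2.88]. Speed limits (rad/s): [2.39, 2.39, 3.14, 3.14, 3.14, 3.14].

### API

Orientations are given as a unit quaternion [x, y, z, w].
In Python, from rig import bot gives the robot as it stands. The module is installed in compiled form; this text tells all that it offers. Calls block until the motion is done:
- bot.movep(position, orientation): joint-space move of the TCP to a pose.
- bot.move_linear(position, attitude=None, speed=0.15, contact_N=None): straight line of the TCP; attitude=None keeps the orientation; speed is the mean speed in m/s. With contact_N (N) it stops when the force on the tool has changed by that much, and returns True; else False.
- bot.set_joints(angles): joint-space move.
- bot.grip(opening, f_grip=None): finger opening in m; f_grip is the grip in N (None keeps the last); returns when the fingers have stopped.
- bot.sleep(seconds).
- bot.ik(position, orientation): joint angles nearest the present ones, or None.
- bot.sense(): the state.
- bot.read_camera(name): name is "side" or "top"; returns a dict with "pixels" (384x512x3 uint8, blue, green, red), "fx", "fy", "cx", "cy" (pixels), "rvec" (rotation vector, rad) and "tvec" (3), from world to camera coordinates, as OpenCV has them. Camera axes: x right, y down, z forward; pixel columns grow to the right and rows downward; lengths in m; the calibration is good to about 2 mm. A picture is of the moment at which its call begins. There is no depth.
A pose or a line that the arm cannot do raises bot.MotionError and nothing moves.
- bot.job_done(): hands the job in, once; it reports no verdict.
The state is a dict: "time": time; "qpos": joint angles; "qd": joint speeds; "tau": joint torques, N m; "ee_pos": TCP position; "tool_rot": TCP orientation; "wrist_force": force on the tool from outside, world axes, zero at the start; "moment": the same for the moment, N m; "opening": finger opening in m.
Only numpy, scipy, OpenCV 4.12 (cv2) and the standard library are available. Lean on these libraries where they do the work, as an engineer would, in place of code of your own. Each camera call takes 0.05 s, during which the arm holds its last target. There are 200 camera calls.

## Working session

There is one attempt and no reset: what is moved stays moved. The work goes in short steps, each a Python script; the robot and the scene stay as the last script left them, time stands still between calls to the robot, and variables do not carry over. Pictures are saved under pics/ and viewed, about 8 in all and at most 12, crops included, and the job is handed in when it is done.

```bash
mkdir -p pics; ls; python3 - <<'E'
from rig import bot
import cv2,json,numpy as np
for n in("top","side"):
    c=bot.read_camera(n); cv2.imwrite(f"pics/{n}0.png",c["pixels"])
    R=cv2.Rodrigues(np.array(c["rvec"],float))[0]; print(n,c["fx"],c["fy"],c["cx"],c["cy"],"campos",-R.T@np.array(c["tvec"]).ravel());print(R.round(3))
print(bot.sense())
E
```

```text
pics
top 385.98589155656754 385.98589155656754 262.4775645011854 185.60760267408085 campos [0.46263049 0.06408482 1.10524514]
[[ 0.027 -1.    -0.009]
 [-0.997 -0.026 -0.073]
 [ 0.073  0.011 -0.997]]
side 405.3643778297567 405.3643778297567 264.10715932976564 187.31909989670805 campos [0.23894408 0.94834135 0.93025614]
[[-0.944 -0.33   0.009]
 [-0.228  0.634 -0.739]
 [ 0.238 -0.699 -0.674]]
{'time': 0.1, 'qpos': array([-1.36827617e+00,  3.81135062e-01,  1.29812202e+00, -5.55294669e-06,
        1.46362458e+00, -2.15281814e-01]), 'qd': array([-0.00097914, -0.00305085, -0.00304219,  0.00042212,  0.00026286,
       -0.00083783]), 'tau': array([ 3.95902389e-03, -4.38651609e+01, -2.24911487e+01,  7.14953081e-02,
        3.42079753e-02, -7.37502023e-05]), 'ee_pos': array([ 0.22311392, -0.50241763,  0.21671731]), 'tool_rot': array([ 8.38377135e-01, -5.45090235e-01, -4.54782339e-04, -4.56694588e-04]), 'wrist_force': array([ 0.53341725, -0.22553965,  0.12747723]), 'moment': array([-0.01445743, -0.01996975, -0.04131169]), 'opening': 0.0882524454876906}
```

View pics/top0.png

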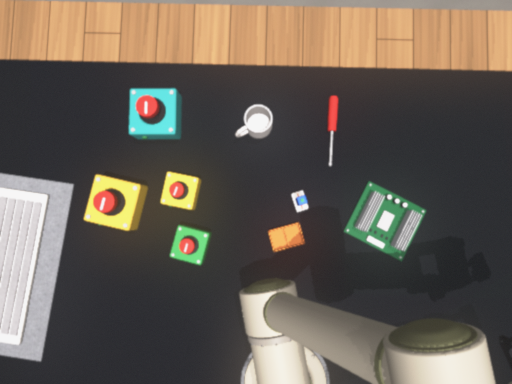

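View pics/side0.png

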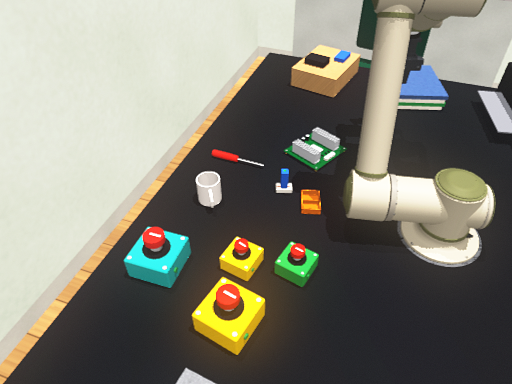

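The top view shows four red buttons: turquoise box (154,112), large yellow (115,203), small yellow (181,190) and green (190,245). The one meant is the smaller of the two yellow boxes, at (181,190), which is at (242,255) in the side view. The probe is at (301,201) and the board at (385,221). I'll confirm in enlarged crops.

```bash
python3 - <<'E'
import cv2,numpy as np
t=cv2.imread("pics/top0.png"); s=cv2.imread("pics/side0.png")
def crop(im,u,v,w,h,k):
    o=cv2.resize(im[v:v+h,u:u+w],None,fx=k,fy=k,interpolation=cv2.INTER_CUBIC)
    for i in range(0,w,10):
        L=10 if i%50 else 20
        cv2.line(o,(i*k,0),(i*k,L),(255,255,255),1)
    for j in range(0,h,10): cv2.line(o,(0,j*k),(10,j*k),(255,255,255),1)
    return o
a=np.hstack([crop(t,155,165,50,50,8),crop(t,280,185,50,50,8)])
cv2.imwrite("pics/c1.png",a)
cv2.imwrite("pics/c2.png",crop(t,340,178,90,85,7))
b=np.hstack([crop(s,215,230,55,50,7),crop(s,265,160,55,50,7)])
cv2.imwrite("pics/c3.png",b)
E
```

```text
(no output)
```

View pics/c1.png

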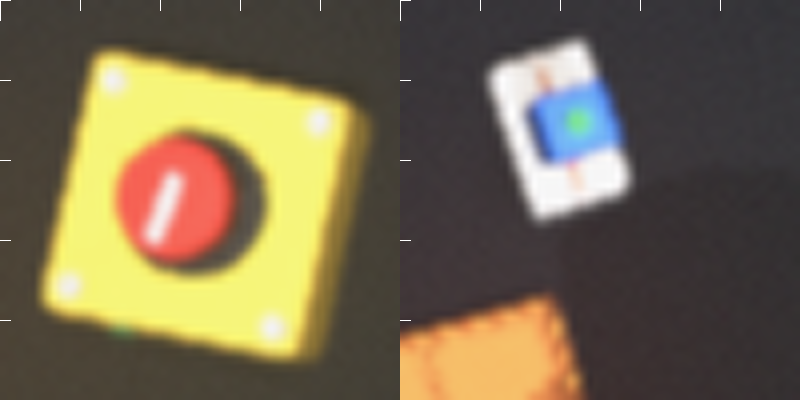

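View pics/c2.png

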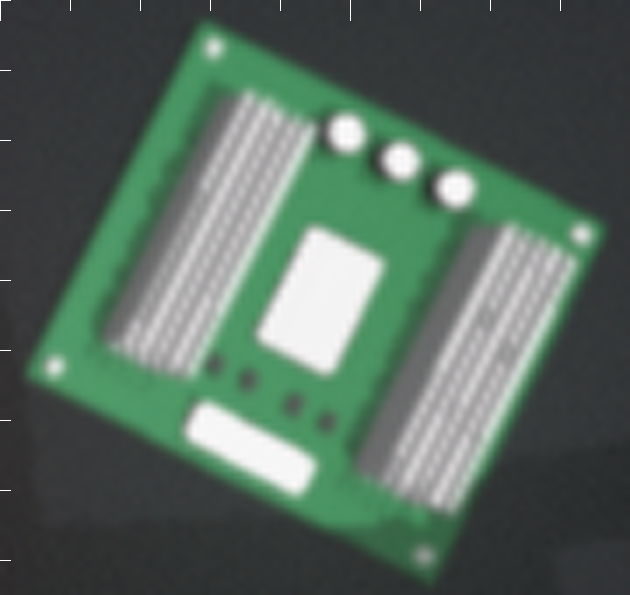

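View pics/c3.png

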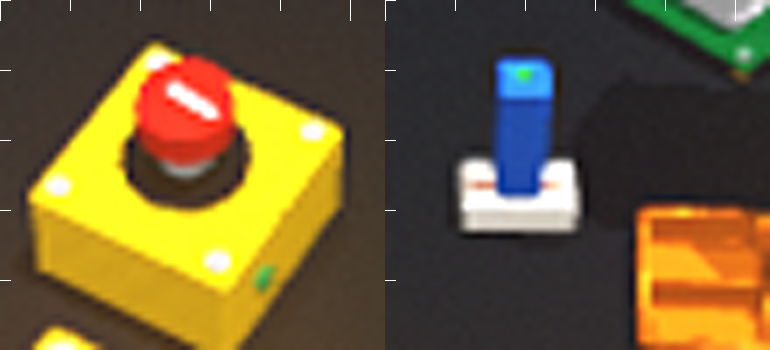

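Crops: the small yellow box's screws are at about (169,175), (195,180), (189,206) and (163,201), with the cap at (177,190). The probe's handle top is at (302,200). The can's centre is at about (386,221), with the capacitors above and right of it (board +x). The small yellow box is confirmed.

```bash
cat > h.py <<'E'
from rig import bot
import cv2,numpy as np
from scipy.spatial.transform import Rotation as Rn
def cam(n):
    c=bot.read_camera(n); K=np.array([[c["fx"],0,c["cx"]],[0,c["fy"],c["cy"]],[0,0,1]])
    return c["pixels"],K,cv2.Rodrigues(np.array(c["rvec"],float))[0],np.array(c["tvec"],float).ravel()
def back(C,p,z):
    _,K,R,t=C; p=np.atleast_2d(p); o=-R.T@t
    d=(R.T@np.linalg.inv(K)@np.c_[p,np.ones(len(p))].T).T
    return o+d*((z-o[2])/d[:,2])[:,None]
def proj(C,P):
    _,K,R,t=C; q=(K@(R@np.atleast_2d(P).T+t[:,None])).T; return q[:,:2]/q[:,2:]
def down(a):  # tool z down, tool x (jaw axis) at world angle a
    x=np.array([np.cos(a),np.sin(a),0]); z=np.array([0,0,-1.]); return Rn.from_matrix(np.c_[x,np.cross(z,x),z]).as_quat()
E
python3 - <<'E'
from h import *
T=cam("top");S=cam("side")
px=lambda c,o,k:(np.array(c,float)-.5*0)/k+np.array(o)-0.5+0.5/k
def show(n,P): print(n,P.mean(0).round(4),"sides",[round(float(np.linalg.norm(P[i]-P[(i+1)%4])),4) for i in range(4)],"dirs",[round(float(np.arctan2(*(P[(i+1)%4]-P[i])[1::-1])),3) for i in range(4)])
show("boxscrews",back(T,px([(112,80),(318,122),(272,328),(68,286)],(155,165),8),.05))
print("cap",back(T,px([(175,198)],(155,165),8),.088),"side",back(S,px([(192,101)],(215,230),7),.088))
st=back(T,px([(152,240),(176,176)],(155,165),8),.088);print("stripe ang",np.arctan2(*(st[1]-st[0])[1::-1]))
print("probe top",back(T,px([(179,121)],(280,185),8),.084),"side",back(S,px([(138,76)],(265,160),7),.084))
show("head",back(T,px([(88,72),(185,38),(232,188),(138,222)],(280,185),8),.016))
show("can",back(T,px([(313,225),(385,262),(328,377),(256,335)],(340,178),7),.018))
show("board",back(T,px([(213,48),(582,234),(425,556),(55,366)],(340,178),7),.013))
show("boardcorners",back(T,px([(205,20),(606,222),(435,585),(27,375)],(340,178),7),.012))
# others
print("mug",back(T,[(258,122)],.085),"tray",back(T,[(286,237)],.022),"sd",back(T,[(333,95),(331,165)],.01))
for n,u,z in (("tq",(147,107),.1),("ybig",(105,202),.1),("gr",(188,246),.088)): print(n,back(T,[u],z))
E
```

```text
boxscrews [0.522  0.3051 0.05  ] sides [0.0727, 0.0722, 0.0716, 0.0722] dirs [-1.746, 2.961, 1.395, -0.166]
cap [[0.52157192 0.30225748 0.088     ]] side [[0.51788015 0.30644203 0.088     ]]
stripe ang -0.31757358301786054
probe top [[ 0.50301372 -0.03030863  0.084     ]] side [[ 0.50297384 -0.02888205  0.084     ]]
head [ 0.5024 -0.0302  0.016 ] sides [0.0363, 0.0553, 0.0352, 0.0556] dirs [-1.207, -2.819, 1.943, 0.343]
can [ 0.4539 -0.2707  0.018 ] sides [0.032, 0.0516, 0.0328, 0.0499] dirs [-2.024, 2.688, 1.065, -0.469]
board [ 0.4536 -0.2714  0.013 ] sides [0.1646, 0.1442, 0.1643, 0.1439] dirs [-2.018, 2.691, 1.122, -0.449]
boardcorners [ 0.4539 -0.2715  0.012 ] sides [0.1791, 0.1616, 0.1813, 0.1611] dirs [-2.018, 2.704, 1.121, -0.452]
mug [[0.70830743 0.0915312  0.085     ]] tray [[0.40038387 0.00631007 0.022     ]] sd [[ 0.81088168 -0.12104212  0.01      ]
 [ 0.60703934 -0.11804576  0.01      ]]
tq [[0.73791237 0.38726931 0.1       ]]
ybig [[0.48281054 0.48496542 0.1       ]]
gr [[0.37383505 0.265551   0.088     ]]
```

Everything checks against the given sizes: can 32x51 mm, board 161x180 mm, head 35x55 mm, and the two probe views agree within 2 mm. Board x is at -0.455 rad and probe x at about 0.345 rad. Next I check feasibility for the press, twist, probe and can poses.

```bash
python3 - <<'E'
from h import *
B=np.array([.521,.3045])
def t(n,p,a):
    q=bot.ik(p,down(a)); print(n,round(a,2),None if q is None else np.round(q,2))
for a in np.arange(-3,3.1,.75):
    t("btn",[*B,.059],a)
for k in range(4):
    a=.345+k*np.pi/2; t("probe",[.503,-.0300,.041],a); t(" can",[.454,-.271,.069],a-.80)
E
```

```text
btn -3.0 None
btn -2.25 [ 0.33  0.62  1.37 -0.    1.15  2.58]
btn -1.5 [ 0.33  0.62  1.37 -0.    1.15  1.83]
btn -0.75 [ 0.33  0.62  1.37 -0.    1.15  1.08]
btn 0.0 [ 0.33  0.62  1.37 -0.    1.15  0.33]
btn 0.75 [ 0.33  0.62  1.37 -0.    1.15 -0.42]
btn 1.5 [ 0.33  0.62  1.37 -0.    1.15 -1.17]
btn 2.25 [ 0.33  0.62  1.37 -0.    1.15 -1.92]
btn 3.0 [ 0.33  0.62  1.37 -0.    1.15 -2.67]
probe 0.34 [-0.29  0.51  1.67 -0.    0.96 -0.64]
 can -0.46 [-0.76  0.5   1.57 -0.    1.06 -0.31]
probe 1.92 [-0.29  0.51  1.67 -0.    0.96 -2.21]
 can 1.12 [-0.76  0.5   1.57 -0.    1.06 -1.88]
probe 3.49 [-0.29  0.51  1.67 -0.    0.96  2.5 ]
 can 2.69 [-0.76  0.5   1.57 -0.    1.06  2.83]
probe 5.06 [-0.29  0.51  1.67 -0.    0.96  0.93]
 can 4.26 [-0.76  0.5   1.57 -0.    1.06  1.26]
```

```bash
python3 - <<'E'
from h import *
B=[.521,.3040]; q=down(1.0)
s=lambda n:print(n,(lambda d:(round(d["time"],2),d["ee_pos"].round(4),d["wrist_force"].round(2),d["opening"].round(4)))(bot.sense()))
bot.movep([*B,.20],q); s("above")
bot.grip(0,10); 
bot.move_linear([*B,.10],speed=.15); s("near")
print(bot.move_linear([*B,.079],speed=.02,contact_N=12)); s("pressed")
bot.sleep(.25); s("held")
bot.move_linear([*B,.13],speed=.1); s("up")
E
```

```text
Traceback (most recent call last):
AttributeError: 'float' object has no attribute 'round'
```

```bash
cat >> h.py <<'E'
def s(n):
    d=bot.sense(); print(n,round(d["time"],2),d["ee_pos"].round(4),d["wrist_force"].round(2),d["moment"].round(3),round(d["opening"],4))
E
python3 - <<'E'
from h import *
B=[.521,.3040]; s("above")
bot.grip(0,10)
bot.move_linear([*B,.10],speed=.15); s("near")
print(bot.move_linear([*B,.079],speed=.02,contact_N=12)); s("pressed")
bot.sleep(.25); s("held")
bot.move_linear([*B,.13],speed=.1); s("up")
E
```

```text
above 3.22 [0.5214 0.3034 0.2   ] [-1.07  0.07 -0.03] [-0.005 -0.117  0.027] 0.0879
near 5.33 [0.5215 0.3042 0.1009] [ 0.44  0.12 -0.52] [ 0.032 -0.132  0.017] 0.0004
False
pressed 6.53 [0.5211 0.304  0.0791] [ 0.46  0.08 -0.06] [ 0.004 -0.129  0.034] 0.0004
held 6.78 [0.521  0.304  0.0791] [ 0.27 -0.34 -0.57] [ 0.    -0.117  0.019] 0.0005
up 7.44 [0.5207 0.3039 0.1295] [ 0.18  0.53 -0.62] [ 0.044 -0.138 -0.04 ] 0.0003
```

No force came up at z=0.079, so I look before going on.

```bash
python3 - <<'E'
from h import *
bot.move_linear([.521,.304,.10],speed=.1)
T=cam("top");S=cam("side")
k=lambda im,u,v,w,h,f:cv2.resize(im[v:v+h,u:u+w],None,fx=f,fy=f,interpolation=cv2.INTER_CUBIC)
cv2.imwrite("pics/d1.png",np.hstack([k(T[0],125,145,100,100,4),k(S[0],190,190,100,100,4)]))
print("tcp px",proj(S,[.521,.304,.1]),proj(T,[.521,.304,.1]))
E
```

```text
tcp px [[241.11868428 240.11035744]] [[174.70348931 189.22010972]]
```

View pics/d1.png

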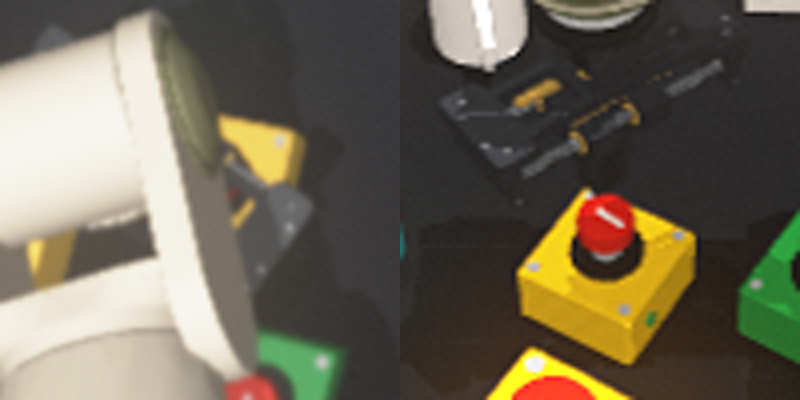

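In the side view the cap is at (241,245), but the dark fingers are hard to make out. I enlarge it and mark the projected tool axis.

```bash
python3 - <<'E'
from h import *
S=cam("side")
for z in (.1,.119,.164): print(z,proj(S,[.521,.304,z]).round(1))
u,v,w,h=205,195,75,75
im=cv2.resize(S[0][v:v+h,u:u+w],None,fx=8,fy=8,interpolation=cv2.INTER_CUBIC)
im=(255*(im/255.)**.5).astype(np.uint8)
for z in (.1,.119,.164):
    p=(proj(S,[.521,.304,z])[0]-(u,v)+.5)*8; cv2.circle(im,tuple(p.astype(int)),3,(255,0,255),-1)
cv2.imwrite("pics/d2.png",im)
d=bot.sense();print(d["qpos"].round(3),d["tool_rot"],d["ee_pos"])
E
```

```text
0.1 [[241.1 240.1]]
0.119 [[240.9 235.4]]
0.164 [[240.4 223.8]]
[ 0.332  0.574  1.319 -0.     1.247 -0.668] [8.77572274e-01 4.79444027e-01 5.66013853e-04 9.60672275e-05] [0.52130667 0.30412783 0.10062952]
```

View pics/d2.png

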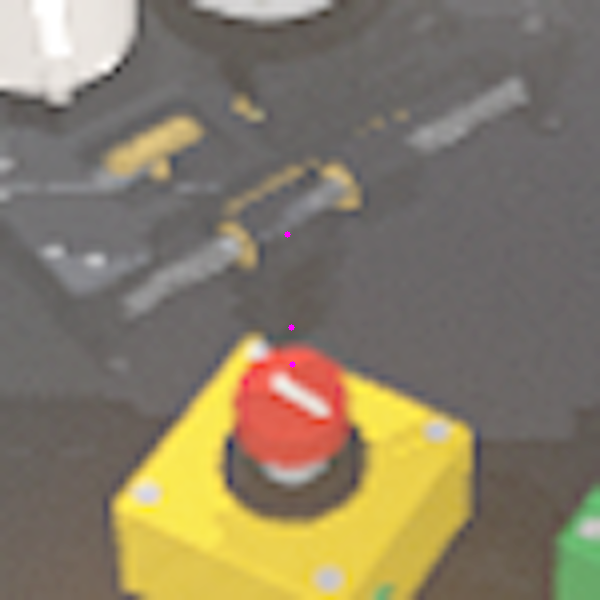

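Expected tip is at (292,365) in the crop. The dark fingers seem to end near (278,335), partly hidden by the cap, so the tips look about 4 px (10–15 mm) higher or farther than reported. I take the numeric tip position against clean background by differencing, then probe for contact.

```bash
python3 - <<'E'
from h import *
B=[.521,.304]
print(bot.move_linear([*B,.058],speed=.02,contact_N=3)); s("touch")
S=cam("side"); T=cam("top")
im=S[0][195:270,205:280]; im=(255*(cv2.resize(im,None,fx=8,fy=8,interpolation=cv2.INTER_CUBIC)/255.)**.4).astype(np.uint8)
d=bot.sense()["ee_pos"]
for dz in (0,.019,.064):
    p=(proj(S,d+[0,0,dz])[0]-(205,195)+.5)*8; cv2.circle(im,tuple(p.astype(int)),2,(255,0,255),-1)
cv2.imwrite("pics/d3.png",im)
E
```

```text
True
touch 9.68 [0.521  0.304  0.0628] [ 0.43 -0.82  3.31] [ 0.044 -0.185 -0.044] 0.0006
```

View pics/d3.png

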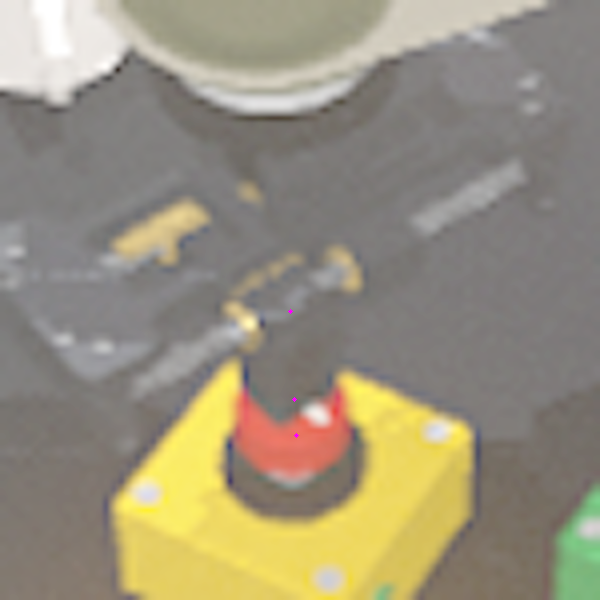

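The fingers do meet the cap, at reported z≈0.064, where the true top is about 0.0855. So the real tips are about 21 mm above the reported TCP (a tool z offset, matching the image), and sideways they are fine. I press with that correction and then grasp the cap.

```bash
python3 - <<'E'
from h import *
print(bot.grip_depth)
B=[.521,.304]
print(bot.move_linear([*B,.052],speed=.015,contact_N=10)); s("pressed")
bot.sleep(.25); s("held")
bot.move_linear([*B,.11],speed=.12); s("up")
bot.grip(.088,10)
print(bot.move_linear([*B,.039],speed=.06,contact_N=5)); s("around")
bot.grip(.03,10); s("gripped")
E
```

```text
0.0187
True
pressed 10.13 [0.5211 0.304  0.0609] [-1.46 -0.31  6.11] [-0.126  0.041 -0.023] 0.0005
held 10.38 [0.5211 0.304  0.0609] [-2.22 -0.53  6.12] [-0.136  0.125  0.01 ] 0.0005
up 10.94 [0.5205 0.3038 0.1091] [-0.65  0.02 -0.89] [ 0.027 -0.134 -0.032] 0.0005
False
around 13.6 [0.5212 0.3041 0.0394] [-0.34 -0.65  0.08] [ 0.031 -0.163  0.004] 0.0879
gripped 14.39 [0.5212 0.3042 0.0391] [0.72 1.61 0.19] [ 0.224 -0.25   0.027] 0.0399
```

Full press confirmed: 6–7 N held for 0.25 s at a hard stop, which gives a tip offset of 21 mm. The gripped opening of 39.9 mm equals the cap. Now the twist.

```bash
python3 - <<'E'
from h import *
B=[.521,.304]
for da in (.25,.5,.75,.9):
    bot.movep([*B,.039],down(1.0-da)); s(da)
bot.sleep(.2); s("end")
bot.grip(.088); s("open")
bot.move_linear([*B,.14],speed=.2)
# stand over the probe approach, then look at button
q=down(.345+np.pi/2)
bot.movep([.503,-.030,.16],q); s("over probe")
T=cam("top");S=cam("side"); cv2.imwrite("pics/e_top.png",T[0]);cv2.imwrite("pics/e_side.png",S[0])
k=lambda im,u,v,w,h,f:cv2.resize(im[v:v+h,u:u+w],None,fx=f,fy=f,interpolation=cv2.INTER_CUBIC)
cv2.imwrite("pics/e.png",np.hstack([k(T[0],155,165,50,50,8),k(S[0],245,140,75,75,8)[:400]]) if 0 else np.hstack([cv2.copyMakeBorder(k(T[0],155,165,40,50,8),0,80,0,0,cv2.BORDER_CONSTANT),k(S[0],255,140,60,60,8)]))
E
```

```text
0.25 14.74 [0.521 0.304 0.039] [-0.09  0.39  0.56] [ 0.074 -0.109 -0.075] 0.0395
0.5 15.09 [0.5208 0.3039 0.039 ] [-1.17 -0.19  0.15] [-0.051  0.062 -0.073] 0.0393
0.75 15.44 [0.5205 0.3038 0.0388] [-3.74 -1.22  1.71] [-0.269  0.413 -0.088] 0.0395
0.9 15.71 [0.5204 0.3035 0.0387] [-3.62 -3.51  2.06] [-0.55   0.49   0.008] 0.0392
end 15.91 [0.5204 0.3035 0.0387] [-4.41 -3.78  1.53] [-0.559  0.518  0.067] 0.0395
open 16.75 [0.521 0.304 0.039] [-0.59  0.11  0.15] [-0.055 -0.051  0.   ] 0.0879
over probe 19.5 [ 0.503  -0.0298  0.1598] [ 0.5  -0.12  0.66] [ 0.101 -0.151 -0.017] 0.0879
```

View pics/e.png

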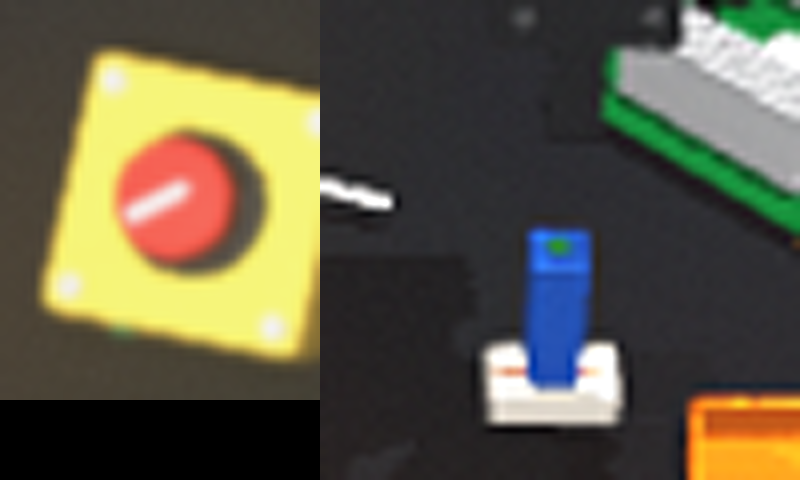

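The stripe turned from about 69° to about 29° in the image, which is 0.71 rad, bringing the total to about 0.85 rad. The grip slipped at the end stop. The probe still stands where measured, with the dot at side (284.8,170.6). Now I grasp it.

```bash
python3 - <<'E'
from h import *
for n in ("top0","e_top"):
    im=cv2.imread(f"pics/{n}.png")[179:200,168:187].astype(int); im=im
    m=(im.min(2)); w=np.clip(m-110,0,None).astype(float); w[im[...,2]<0]=0
    # keep blue channel (red cap and yellow dark in blue)
    b=np.clip(im[...,0]-120,0,None).astype(float); y,x=np.mgrid[:b.shape[0],:b.shape[1]]; rr=np.hypot(x+168-176.7,y+179-189.6)<7; b*=rr
    p=np.c_[x.ravel(),y.ravel()]; C=np.cov(p.T,aweights=b.ravel()); v=np.linalg.eigh(C)[1][:,1]; print(n,"stripe deg",np.degrees(np.arctan2(-v[1],v[0]))%180)
P=[.5025,-.030]
print(bot.move_linear([*P,.0205],speed=.08,contact_N=5)); s("down")
bot.grip(.015,25); s("grip")
bot.sleep(.2); s("grip")
bot.move_linear([*P,.10],speed=.08); s("lift")
S=cam("side");cv2.imwrite("pics/f_side.png",S[0])
cv2.imwrite("pics/f.png",cv2.resize(S[0][120:200,245:325],None,fx=7,fy=7,interpolation=cv2.INTER_CUBIC))
E
```

```text
top0 stripe deg 70.07753675656555
e_top stripe deg 26.566516880569736
False
down 21.49 [ 0.5027 -0.03    0.0208] [0.44 0.19 0.68] [ 0.086 -0.135 -0.029] 0.0876
grip 22.48 [ 0.5024 -0.03    0.0204] [ 0.06  0.44 -1.24] [ 0.12  -0.176 -0.014] 0.0238
grip 22.68 [ 0.5024 -0.03    0.0204] [ 0.26 -0.62 -1.45] [ 0.08  -0.104 -0.021] 0.0238
lift 23.82 [ 0.5022 -0.0299  0.0995] [-0.83  0.01 -2.6 ] [ 0.145 -0.122  0.01 ] 0.0242
```

View pics/f.png

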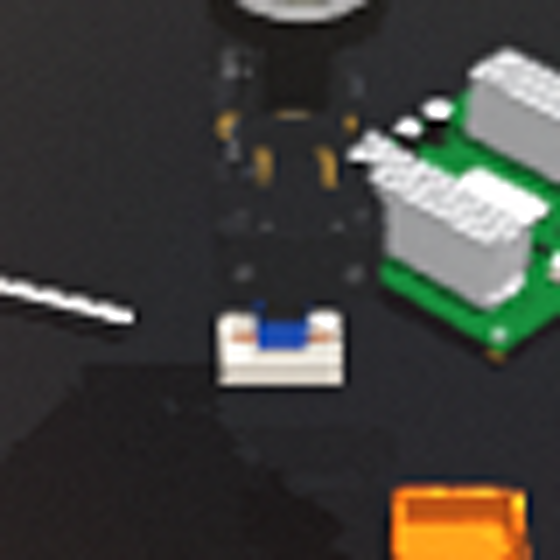

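The cap turned 43.5° (0.76 rad) by the code measure, so it is at its stop (about 0.90). The probe is held level, head bottom at crop (218–345, 387), with about 25 mm of handle showing under the fingers as planned. Now I carry it over.

```bash
python3 - <<'E'
from h import *
h=np.array([[x,y,0] for x,y in((-.027,.017),(.027,.017),(.027,-.017),(-.027,-.017))])
def corners(p,a): 
    c,s_=np.cos(a),np.sin(a); return h@np.array([[c,s_,0],[-s_,c,0],[0,0,1]])+p
S=cam("side"); e=bot.sense()["ee_pos"]
print("pred underside corners crop px",((proj(S,corners(e-[0,0,.0205],.345))-(245,120)+.5)*7).round(0).tolist())
C=[.4538,-.2711]; q=down(-.455+np.pi/2)
bot.move_linear([*e[:2],.135],speed=.1)
bot.move_linear([*C,.135],q,speed=.08); s("over")
bot.move_linear([*C,.085],speed=.06); bot.sleep(.2); s("above can")
S=cam("side");T=cam("top"); e=bot.sense()["ee_pos"]
cv2.imwrite("pics/g_side.png",S[0]);cv2.imwrite("pics/g_top.png",T[0])
f=7;u,v,w,hh=270,100,90,80
im=cv2.resize(S[0][v:v+hh,u:u+w],None,fx=f,fy=f,interpolation=cv2.INTER_CUBIC)
P=((proj(S,corners(e-[0,0,.0205],-.455))-(u,v)+.5)*f).astype(int); print("pred underside",P.tolist())
for p in P: cv2.circle(im,tuple(p.tolist()),2,(255,0,255),-1)
cv2.imwrite("pics/g.png",im)
E
```

```text
pred underside corners crop px [[340.0, 388.0], [223.0, 387.0], [221.0, 340.0], [336.0, 340.0]]
over 27.64 [ 0.4538 -0.2709  0.135 ] [ 0.77  0.11 -0.34] [ 0.004 -0.168 -0.023] 0.0239
above can 28.82 [ 0.4539 -0.2712  0.0853] [ 0.29  0.18 -1.76] [ 0.031 -0.107  0.043] 0.0237
pred underside [[346, 300], [267, 257], [309, 231], [388, 274]]
```

View pics/g.png

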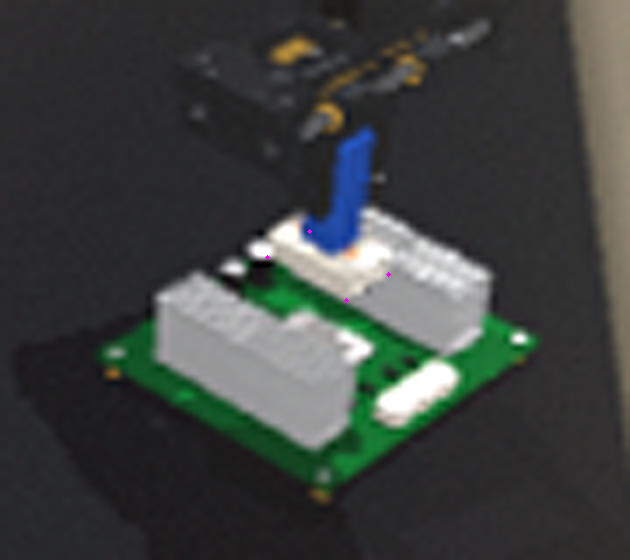

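The head matches prediction within about 0.5 px (near corner seen at (346,297), predicted (346,300)), and it is level and parallel to the sinks. I check the board corners in the side view against my top-view estimate, then descend.

```bash
python3 - <<'E'
from h import *
S=cam("side"); a=-.455;c,n=np.cos(a),np.sin(a)
M=np.array([[c,n,0],[-n,c,0],[0,0,1]])
b=np.array([[-.08,-.09,.012],[-.08,.09,.012],[.08,.09,.012]])@M+[.4538,-.2711,0]
print("board corners pred",((proj(S,b)-(270,100)+.5)*7).round(0).tolist(),"seen right(537,342) bottom(322,488) left(103,350)")
ob=(np.array([(537,342),(322,488),(103,350)])/7+(270,100)-.5)
print("xy err",(back(S,ob,.012)-b)[:,:2].round(4).tolist())
C=[.4538,-.2711]
print(bot.move_linear([*C,.0495],speed=.03,contact_N=4)); bot.sleep(.5); s("final")
S=cam("side"); cv2.imwrite("pics/h.png",cv2.resize(S[0][110:180,275:360],None,fx=7,fy=7,interpolation=cv2.INTER_CUBIC))
E
```

```text
board corners pred [[540.0, 341.0], [325.0, 490.0], [95.0, 352.0]] seen right(537,342) bottom(322,488) left(103,350)
xy err [[0.0016, 0.0018], [0.0019, -0.0009], [-0.0035, -0.0031]]
False
final 30.81 [ 0.4538 -0.2711  0.0495] [-1.15  0.74 -2.  ] [ 0.011 -0.187 -0.008] 0.0237
```

View pics/h.png

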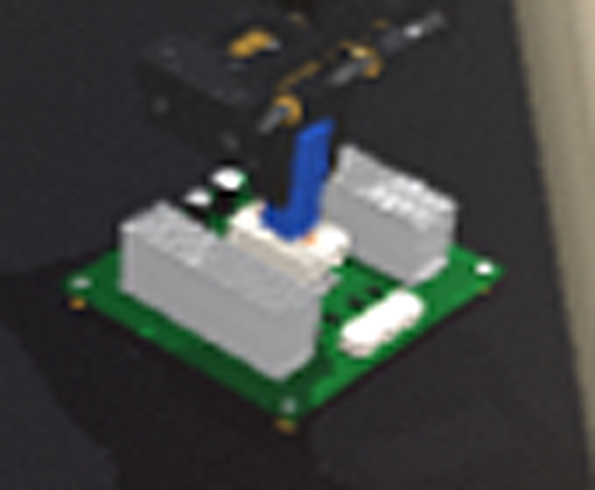

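The probe hangs between the sinks, over the can and parallel to them, with no contact force. The board agrees within about 2–4 mm between the two cameras. Handing in.

```bash
python3 -c "
from h import *
bot.job_done(); s('done')"
```

```text
the job is handed in; nothing more can be done
the job is handed in; nothing more can be done
```

The job is done and handed in at about 31 s of the 69 s allowed; no verdict is reported, so these are my own checks.

**Button:** I used the smaller of the two yellow boxes. The button was held fully down at about 6–7 N for 0.25 s. It was then released, gripped and turned clockwise until the grip slipped at the end stop. The white stripe turned 43.5° (0.76 rad). Added to an estimated 0.14 rad start, that gives about 0.90 rad, which is the end stop.

**Probe:** It is gripped on the handle at an opening of 23.7 mm and held about 11 mm above the can. It is parallel to the can's long side, and the last picture shows it level between the heat sinks. The descent met no contact.

**Checks that disagreed:**
- **First press:** it missed, with no force at a reported height of 79 mm. The real fingertips sit about 21 mm above the reported tool point. I measured this on the button's stop and corrected every later height for it.
- **Board position:** the top and side views agree to about 2.5 mm at two corners and 5 mm at the third. I centred on the top view, within the 8 mm allowed.
- **Mug, tray and screwdriver:** I never came near them and felt no contact, but I did not measure them again at the end.

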